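# Home a ratcheted vial carousel

## Task

Home the empty vial carousel, ready for loading: throw the pawl lever outward so that the pawl is lifted clear of the teeth and stays up, then turn the wheel backward (clockwise from above) by its knob until you feel its lug meet the rubber home stop, and press it snugly against the buffer for a moment without forcing it. Let go of the knob and throw the lever back so that the pawl drops in between two teeth, with the wheel left resting against the stop. Leave the cup, the vials and the dish where they stand.

Things in the scene. Friction and masses are not known exactly. Their poses are not given: they have to be found in the camera images.
- base: Fixed grey round base of the carousel, 260 mm across, 12 mm thick. Origin: on the worktop, on the wheel's upright axis; z up; +y points from the axis to the pawl's bracket (two cheeks, tops 60 mm above the worktop). Just outside the wheel's rim it carries the home stop, a dark steel block 24 x 18 mm, top 42 mm above the worktop, with a black rubber buffer facing the lug.
- axle (a point): Top of the wheel's hub, on the axis, 46 mm up. The wheel is a disc 210 mm across, top 34 mm above the worktop, with flat empty vial sockets and a ring of 12 teeth (tips 45 mm above the worktop) at 88 to 104 mm from the axis. Its lug sticks 16 mm out of the rim, 60 degrees clockwise of the knob, and meets the buffer 114 mm from the axis. The bearing drags about 3 N at the knob; the wheel stays where left.
- wheel (a joint): Wheel angle, rad, growing anticlockwise from above (forward); backward is clockwise, falling. Starts within -0.1 to 0.1. The lug meets the buffer somewhere from -0.95 to -1.15: the stop is clamped elsewhere each time and not measured, so feel for it. The buffer gives 1 mm per 2.5 N. Snug is 3 to 14 N on it, i.e. a push of about 8 to 24 N at the knob (aim for 14); more, there or on the lowered pawl, is forcing.
- knob (a point): Middle of the grip of the winding knob: an upright black round barrel 24 mm across from 42 to 84 mm above the worktop (this point at 66 mm), fixed to the wheel 72 mm from its axis. At wheel joint 0 it lies 30 degrees clockwise of the base's x axis. Let go after pressing, the wheel springs back a little and its drag keeps it against the buffer.
- pawl (a joint): Pawl angle about its level pivot, rad: 0 down between two teeth (blocks backward turning), growing as the lever is thrown outward, away from the wheel's axis, and the nose rises; 1.25 fully thrown back. It works by its weight: past about 0.5 rad it falls outward by itself and stays up; below that it falls back down.
- pivot (a point): Centre of the pawl's level pivot, fixed in the bracket 133 mm from the wheel's axis along the base's +y, 52 mm above the worktop; it lies along the base's x. The pawl's nose arm reaches 41 mm from it toward the wheel; the lever stands up from it.
- lever (a point): Centre of the black ball, 20 mm across, on the pawl's lever, 45 mm from the pivot; it swings in the upright plane through the axis and base +y. Pawl down: it leans 25 degrees toward the wheel (ball 114 mm from the axis, 93 mm up). Thrown back: it leans 47 degrees outward (ball 166 mm from the axis, 83 mm up). A push under 1 N on the ball moves it.
- sample_cup: Empty plastic sample cup, 49 mm across, 64 mm high, standing by the carousel; leave alone. Origin: centre of its underside.
- reagent_vial_1: White-capped vial, 17 mm across, 52 mm high, standing by the carousel; leave alone. Origin: centre of its underside.
- reagent_vial_4: A second white-capped vial of the same size; leave alone. Origin: centre of its underside.
- petri_dish: Glass petri dish, 60 mm across, 13 mm high, lying by the carousel; leave alone. Origin: centre of its underside.

How it is judged (in metres and radians):
On the way, in this order (a step that is already met when the one before it is completed fails the run):
1. the pawl is thrown clear of the teeth and stays up (value of joint pawl above 1 rad), for 0.2 s.
2. with the pawl up, the wheel's lug is pressed snugly (over 3 N) on the home buffer (value of joint pawl above 1 rad and value of joint wheel between -1.22 and -0.9 rad and contact force between base and wheel above 3 N), for 0.3 s.
At the end, for the whole second after the job is handed in: The pawl is down between two teeth (joint below 0.08 rad) and the wheel is at rest with its lug still bearing on the home buffer (over 0.4 N; wheel joint between -1.22 and -0.9 rad) (value of joint pawl below 0.08 rad and value of joint wheel between -1.22 and -0.9 rad and contact force between base and wheel above 0.4 N and velocity of joint wheel between -0.02 and 0.02 rad/s); the robot touches nothing.
It fails at once if the wheel is forced (over 14 N) against the buffer or the pawl (contact force between base and wheel above 14 N).
It fails at once if the sample cup is moved by more than 15 mm or tipped (distance of sample_cup from where it was at the start of the episode above 0.015 m or angle between sample_cup's own z axis and vertical above 0.3 rad).
It fails at once if the reagent vial 1 is moved by more than 15 mm or tipped (distance of reagent_vial_1 from where it was at the start of the episode above 0.015 m or angle between reagent_vial_1's own z axis and vertical above 0.3 rad).
It fails at once if the reagent vial 4 is moved by more than 15 mm or tipped (distance of reagent_vial_4 from where it was at the start of the episode above 0.015 m or angle between reagent_vial_4's own z axis and vertical above 0.3 rad).
It fails at once if the petri dish is moved by more than 15 mm or tipped (distance of petri_dish from where it was at the start of the episode above 0.015 m or angle between petri_dish's own z axis and vertical above 0.3 rad).
It also fails if it takes over 72 s, if anything falls off the work surface, if the arm or the gripper's body presses on something with over 40 N, if the wrist force passes 120 N, or if a joint passes its speed limit or range.

## Robot

A 6-joint arm with a two-finger parallel gripper is mounted at the origin on the work surface; the furniture and walls round the work are solid. World frame = base frame: x ahead of the robot, y to its left, z up, the work surface at z = 0. Lengths are in mm, angles in rad, forces in N, time in s.
With the tool pointing down it reaches from about 275 to 750 mm from the base axis. Payload 10.2 kg.
Tool frame: the origin (TCP) lies at the very end of the fingers, on their centre line; the grasp point (between the pads) lies 19 mm behind it (ctrl.tcp_to_grasp is the distance from the TCP to the grasp point, in mm); z points along the fingers, x is the direction in which the jaws open and shut, and the axes are right-handed (so a half turn about z gives the same grasp; the last joint's range is limited). The gripper opens to 85 mm and grips with 20 to 120 N. Pads are 22 mm wide; open, the fingers measure 114 mm over their backs; the gripper's body (76 mm by 85 mm) begins 54 mm behind the grasp point. The pads swing forward as they close: fully open they stand 13 mm farther back than shut.
Start: joints at [0.973, 0.313, 1.498, -0, 1.331, -0.223], TCP at [192.208, 488.556, 231.294] pointing down, gripper open.
Joint ranges: [-2.94, 2.94], [-0.97, 2.17], [0.19, 2.56], [-1.23, 4.37], [0.02, 3.11], [-2.88, 2.88]. Speed limits (rad/s): [2.39, 2.39, 3.01, 3.14, 3.14, 3.14].

## Interface

Orientations are given as a unit quaternion [w, x, y, z].
In Python, from rig import monitor, vision, order, ctrl gives the robot as it stands. The module is installed in compiled form; this text tells all that it offers.
- The arm moves only by the shell command python3 -m pendant 'ROWS' [FORCE]. ROWS is JSON, a list that holds one entry, the list of rows, each a list of 5 numbers: the closure, from -1 (fully open) to 1 (shut), then the shift along the world's x, y, z in m, then the turn about the world's z in degrees. In form: [[[fingers, dx, dy, dz, spin], ...]]. A call has 1 to 20 rows; each row is the pose to reach, as a shift and turn from the pose commanded when the call began; what a row does not reach only later rows make up. A row lasts 1/10 s, in which the tool goes at most 50 mm and 8.59 degrees, less where a joint would pass 70% of its speed; a pose out of reach is approached as far as the arm can. A call with a gripper value outside its range is refused whole. The fingers move at their own pace and stop on an object; FORCE is the grip in N (left out, the last holds). Time passes only in rows, so rows that repeat a pose let the fingers close. It gives the time, the measured TCP pose, the force and the opening at its end, in the units of the state.
- monitor.sense(): the state, without advancing time (a new reading comes with each control period).
- vision.capture(name): name is "scene" or "top"; returns (picture, depth): 384x512x3 uint8, red, green, blue; 384x512 float32, mm along the optical axis (not along the pixel's ray), 0 where there is no reading.
- vision.camera_info(name): a dict with "fov_y" (degrees; the focal length in pixels is half the picture's height over the tangent of half this angle, whatever the lens; pixels are square), "cx", "cy" (the principal point, pixels), "distortion" ([k1, k2, p1, p2, k3] as OpenCV has them; the pictures are not rectified), "R" (3x3) and "t" (3): a world point X has camera coordinates R X + t. Camera axes: x right, y down, z forward; pixel columns grow to the right and rows downward; lengths in mm; the calibration is good to about 2 mm. A picture is of the moment at which its call begins. camera_info takes no time and is no camera call.
- order.finish_job(): hands the job in, once; it reports no verdict.
The state is a dict: "time_s": time; "joints": joint angles; "dq": joint speeds; "tau": joint torques, N m; "eef_pos": TCP position; "ee_rot": TCP orientation; "force": force on the tool from outside, world axes, zero at the start; "wrist_torque": the same for the moment, N m; "grip_width": opening from 0.0 (shut) to 1.0 (fully open).
Only numpy, scipy, OpenCV 4.12 (cv2) and the standard library are available. Lean on these libraries where they do the work, as an engineer would, in place of code of your own. Each camera call takes 0.05 s, during which the arm holds its last target.

## Working session

There is one attempt and no reset: what is moved stays moved. The work goes in short steps, Python scripts to look and compute and a shell command to move; the robot and the scene stay as the last step left them, time stands still between calls to the robot, and variables do not carry over. Pictures are saved under pics/ and viewed, and the job is handed in when it is done.

```bash
mkdir -p pics
python3 - <<'E'
from rig import monitor, vision, order, ctrl
import cv2,numpy as np
print(monitor.sense()); print(ctrl.tcp_to_grasp)
for n in("scene","top"):
    p,d=vision.capture(n); cv2.imwrite(f"pics/{n}0.png",p[:,:,::-1]); np.save(f"pics/{n}0.npy",d); print(vision.camera_info(n))
E
```

```text
{'time_s': 0.0, 'joints': array([ 9.72585536e-01,  3.13446913e-01,  1.49845145e+00,  6.48848283e-06,
        1.33097118e+00, -2.23415413e-01]), 'dq': array([ 0.00082466,  0.00072385,  0.00114195,  0.00014488, -0.00022392,
        0.0012728 ]), 'tau': array([ 9.84282087e-04, -4.12258744e+01, -2.59744334e+01, -1.27938442e-04,
        4.08172360e-03, -2.49477623e-06]), 'eef_pos': array([192.06317818, 488.33296381, 230.73123807]), 'ee_rot': array([ 2.30666864e-04,  8.26463248e-01,  5.62990313e-01, -5.95330173e-04]), 'force': array([ 0.77099836, -0.39867745, -0.31952156]), 'wrist_torque': array([-0.01977675, -0.06188856, -0.00996282]), 'grip_width': 0.995339376288216}
18.700000000000003
{'fov_y': 49.04524928728884, 'cx': 253.01354141609684, 'cy': 192.80723182098197, 'distortion': array([-0.07745935,  0.        ,  0.        ,  0.        ,  0.        ]), 'R': array([[-0.85966204, -0.51070572,  0.01268224],
       [-0.35310905,  0.57607582, -0.73719105],
       [ 0.36918175, -0.63821338, -0.67556533]]), 't': array([473.24625857, 300.01206817, 670.96454611])}
{'fov_y': 48.34917618480021, 'cx': 263.3921219553596, 'cy': 192.78697091305025, 'distortion': array([-0.12859535,  0.        ,  0.        ,  0.        ,  0.        ]), 'R': array([[ 0.01694271, -0.99981829,  0.00873677],
       [-0.99561489, -0.0176742 , -0.09186195],
       [ 0.09199968, -0.00714207, -0.99573342]]), 't': array([-63.49318736, 588.22755174, 905.97635824])}
```

View pics/scene0.png

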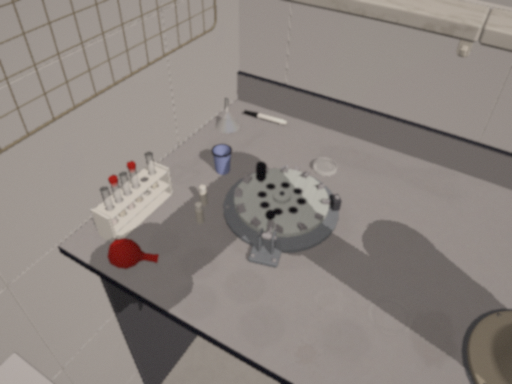

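View pics/top0.png

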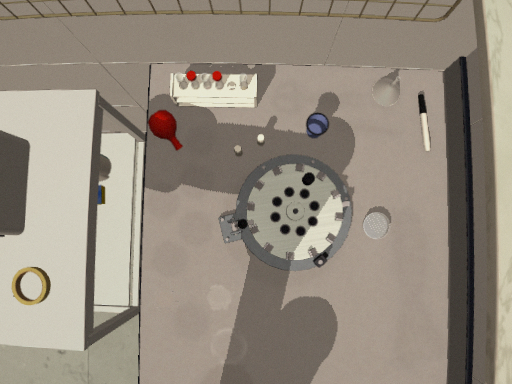

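```bash
cat > h.py <<'E'
from rig import monitor, vision, order, ctrl
import cv2,numpy as np
def K(n):
    c=vision.camera_info(n); f=192/np.tan(np.radians(c['fov_y']/2))
    return c,np.array([[f,0,c['cx']],[0,f,c['cy']],[0,0,1.]])
def at_z(n,uv,z):
    c,k=K(n); u=cv2.undistortPoints(np.array([[uv]],float),k,c['distortion'])[0,0]
    R,t=c['R'],c['t']; o=-R.T@t; d=R.T@np.array([u[0],u[1],1]); return o+d*(z-o[2])/d[2]
def proj(n,X):
    c,k=K(n); r=cv2.Rodrigues(c['R'])[0]
    return cv2.projectPoints(np.array(X,float).reshape(-1,1,3),r,c['t'],k,c['distortion'])[0][:,0]
def cloud(n,d):
    c,k=K(n); v,u=np.mgrid[:384,:512]; p=cv2.undistortPoints(np.stack([u,v],-1).reshape(-1,1,2).astype(float),k,c['distortion'])[:,0]
    q=np.c_[p,np.ones(len(p))]*d.reshape(-1,1); return ((q-c['t'])@c['R']).reshape(384,512,3)
E
python3 - <<'E'
from h import *
p=cv2.imread("pics/top0.png"); cv2.imwrite("pics/topcrop.png",cv2.resize(p[140:285,205:375],None,fx=4.4,fy=4.0,interpolation=cv2.INTER_CUBIC)) 
p=cv2.imread("pics/scene0.png"); cv2.imwrite("pics/scenecrop.png",cv2.resize(p[130:280,180:360],None,fx=4,fy=4,interpolation=cv2.INTER_CUBIC))
d=np.load("pics/top0.npy"); P=cloud("top",d)
for u,v in [(295,211),(309,179),(242,224),(321,258),(317,124),(261,138),(238,149),(376,225),(200,250)]: print(u,v,P[v,u].round(1))
E
```

```text
295 211 [ 549.5 -120.9   49.4]
309 179 [ 614.2 -146.3   84. ]
242 224 [519.1 -11.2 102.4]
321 258 [ 450.4 -178.5   41.1]
317 124 [ 751.6 -173.4    3.3]
261 138 [704.9 -45.9  54.3]
238 149 [680.6   3.1  51. ]
376 225 [ 5.233e+02 -3.091e+02 -4.000e-01]
200 250 [461.4  85.4   1.2]
```

View pics/topcrop.png

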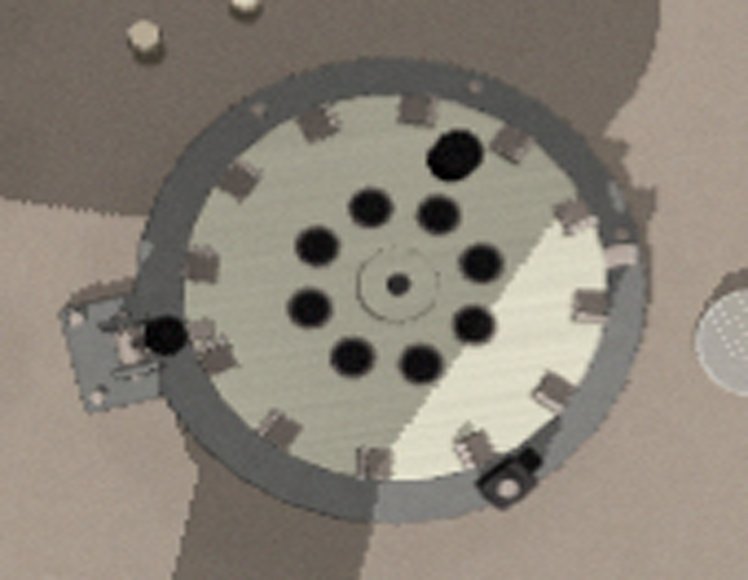

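View pics/scenecrop.png

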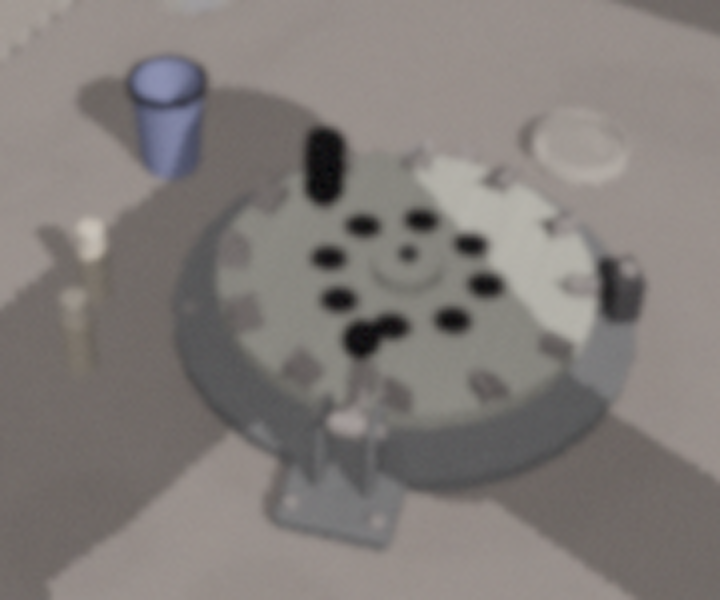

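Run:
```python
from h import *
ax=at_z("top",(295.5,211),46); ba=at_z("top",(242.7,223.9),93+3); kn=at_z("top",(308.4,178.5),84); lug=at_z("top",(345.9,204),30); st=at_z("top",(320.5,261.8),42); bf=at_z("top",(325.5,255),40)
# scene camera cross checks: crop/4 offset
S=lambda x,y:(180+x/4,130+y/4)
print("scene ax",at_z("scene",S(408,254),46),"ball",at_z("scene",S(361,339),93),"knob",at_z("scene",S(325,135),84))
for n,p in dict(ax=ax,ba=ba,kn=kn,lug=lug,st=st,bf=bf).items():
    v=p-ax; print(n,p.round(1),np.hypot(v[0],v[1]).round(1),np.degrees(np.arctan2(v[1],v[0])).round(1))
# rim circle of wheel: fit cloud z around 34
P=cloud("top",np.load("pics/top0.npy")); m=(abs(P[...,2]-12)<4)&(np.hypot(P[...,0]-ax[0],P[...,1]-ax[1])<140)
print(P[m][:,:2].mean(0))
for X in [P[190:200,270:320]]: print(X[...,2].mean())
q=P[205:245,215:260]; 
mm=(q[...,2]>85); print(q[mm].mean(0),mm.sum(), q[mm].min(0),q[mm].max(0))
```

```text
scene ax [ 549.96188314 -122.18589639   46.        ] ball [519.55405822 -10.29400846  93.        ] knob [ 617.69370859 -146.89790267   84.        ]
ax [ 549.7 -122.3   46. ] 0.0 0.0
ba [519.4 -12.3  96. ] 114.1 105.4
kn [ 615.2 -145.1   84. ] 69.4 -19.2
lug [ 567.6 -233.9   30. ] 113.1 -80.9
st [ 442.4 -177.3   42. ] 120.6 -152.8
bf [ 456.9 -188.2   40. ] 113.9 -144.6
[ 549.67574466 -111.76577362]
39.85487628045726
[519.80882466 -13.36706662 140.95540148] 82 [503.37432142 -46.61464881  92.11692383] [529.17720032  -2.68598906 956.70139866]
```

Run:
```python
from h import *
for n in("top","scene"):
    P=cloud(n,np.load(f"pics/{n}0.npy")).reshape(-1,3); g=P[np.isfinite(P).all(1)&(P[:,2]<900)]
    # max height in 50mm grid
    for x in range(150,850,100):
        r=[]
        for y in range(500,-400,-100):
            m=(abs(g[:,0]-x)<50)&(abs(g[:,1]-y)<50); r.append(int(g[m][:,2].max()) if m.any() else None)
        print(n,x,r)
```

```text
top 150 [-133, -135, None, 5, 5, 5, 5, 4, 4]
top 250 [-134, -133, None, 4, 5, 5, 5, 5, 4]
top 350 [-111, -134, None, 5, 6, 7, 5, 7, 5]
top 450 [-133, -132, None, 5, 5, 58, 48, 49, 15]
top 550 [-132, -134, None, 6, 5, 105, 52, 47, 16]
top 650 [-134, -134, None, 19, 22, 54, 88, 86, 5]
top 750 [-134, -133, None, 77, 81, 80, 68, 68, 5]
scene 150 [None, None, None, None, 9, 13, 8, 4, 4]
scene 250 [668, None, None, 4, 4, 4, 4, 4, 4]
scene 350 [None, None, None, 4, 4, 5, 3, 5, 4]
scene 450 [None, None, None, 5, 4, 61, 48, 49, 15]
scene 550 [None, None, None, 5, 5, 104, 52, 48, 17]
scene 650 [None, None, None, 25, 23, 55, 87, 87, 6]
scene 750 [None, -135, None, 80, 80, 82, 68, 68, 6]
```

```bash
python3 -m pendant '[[[0,0.03,-0.045,0,-5],[0,0.055,-0.085,0,-10],[0,0.08,-0.125,-0.01,-15],[0,0.105,-0.165,-0.02,-20],[0,0.13,-0.205,-0.03,-25],[0,0.16,-0.25,-0.04,-30],[0,0.185,-0.29,-0.05,-35],[0,0.21,-0.33,-0.06,-40],[0,0.24,-0.37,-0.07,-45],[0,0.27,-0.415,-0.08,-50],[0,0.295,-0.455,-0.08,-53],[0,0.3173,-0.485,-0.08,-53],[0,0.3273,-0.501,-0.08,-53],[0,0.3273,-0.501,-0.08,-53],[0,0.3273,-0.501,-0.08,-53],[0,0.3273,-0.501,-0.08,-53]]]' 20
python3 - <<'E'
from h import *
s=monitor.sense(); print(s)
p,d=vision.capture("scene"); cv2.imwrite("pics/s1.png",cv2.resize(p[100:280,160:380,::-1],None,fx=3.3,fy=3.3,interpolation=cv2.INTER_CUBIC))
p,d=vision.capture("top"); cv2.imwrite("pics/t1.png",cv2.resize(p[120:290,170:390,::-1],None,fx=3.3,fy=3.3,interpolation=cv2.INTER_CUBIC))
E
```

```text
time_s: 1.7
eef_pos: [518.9, -11.4, 151.2]
ee_rot: [-0.0, 0.991, 0.136, -0.0]
force: [-0.6, -0.4, 0.3]
grip_width: 0.499
{'time_s': 1.7, 'joints': array([-2.48040498e-01,  3.77656397e-01,  1.62770434e+00,  1.56890493e-04,
        1.13685620e+00, -5.20187671e-01]), 'dq': array([ 0.00531061, -0.00413131, -0.00196693,  0.00124605, -0.0005886 ,
       -0.00160308]), 'tau': array([-6.29382357e-01, -4.15279269e+01, -2.38322049e+01, -1.43390274e-02,
       -8.50912038e-03,  3.30772731e-03]), 'eef_pos': array([518.89693059, -11.40442566, 151.24268889]), 'ee_rot': array([-1.82949842e-04,  9.90760692e-01,  1.35621345e-01, -2.62727846e-04]), 'force': array([-0.62843567, -0.43656821,  0.31823634]), 'wrist_torque': array([ 0.0281945 , -0.02056038, -0.01528776]), 'grip_width': 0.4987031245023376}
```

View pics/s1.png

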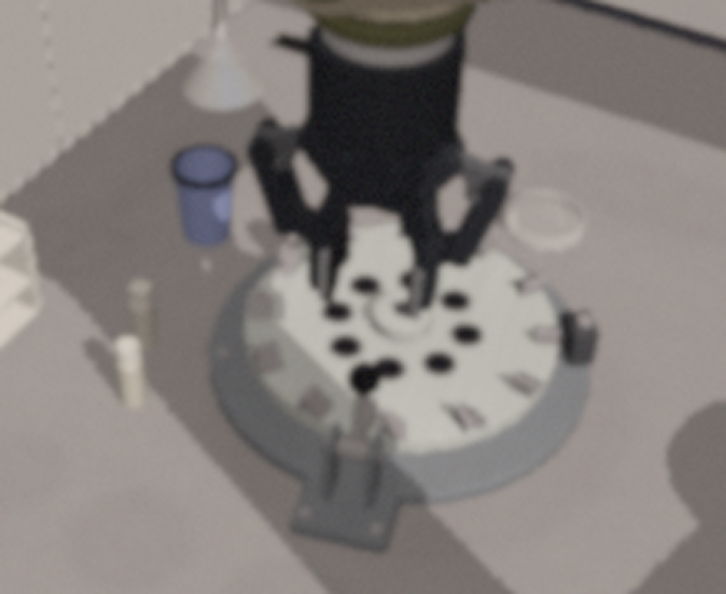

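View pics/t1.png

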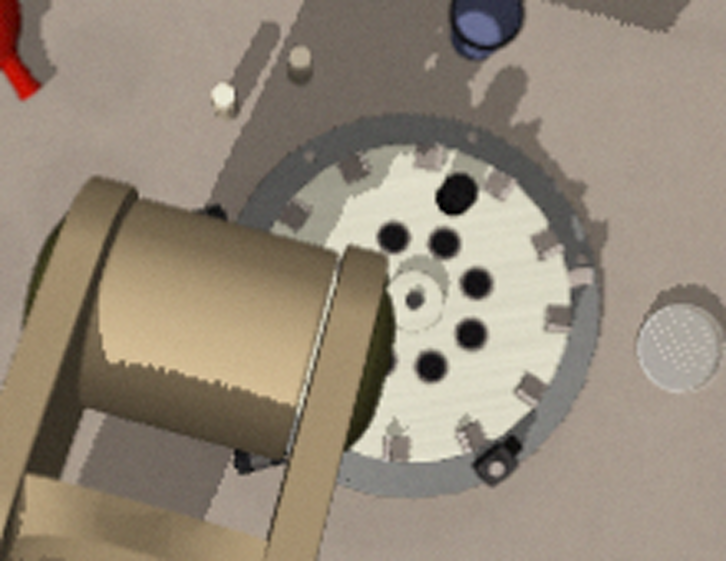

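```bash
python3 -m pendant '[[[0,0,0,-0.02,0],[0,0,0,-0.045,0],[0,0,0,-0.069,0],[0,0,0,-0.069,0],[0,0,0,-0.069,0],[0.3,0,0,-0.069,0],[1,0,0,-0.069,0],[1,0,0,-0.069,0],[1,0,0,-0.069,0],[1,0,0,-0.069,0],[1,0,0,-0.069,0]]]' 20
python3 - <<'E'
from h import *
p,d=vision.capture("scene"); cv2.imwrite("pics/s2.png",cv2.resize(p[100:280,160:380,::-1],None,fx=3.3,fy=3.3,interpolation=cv2.INTER_CUBIC))
E
```

```text
time_s: 2.9
eef_pos: [520.7, -12.4, 83.6]
ee_rot: [0.0, 0.991, 0.135, 0.002]
force: [3.3, 2.7, 6.8]
grip_width: 0.215
```

View pics/s2.png

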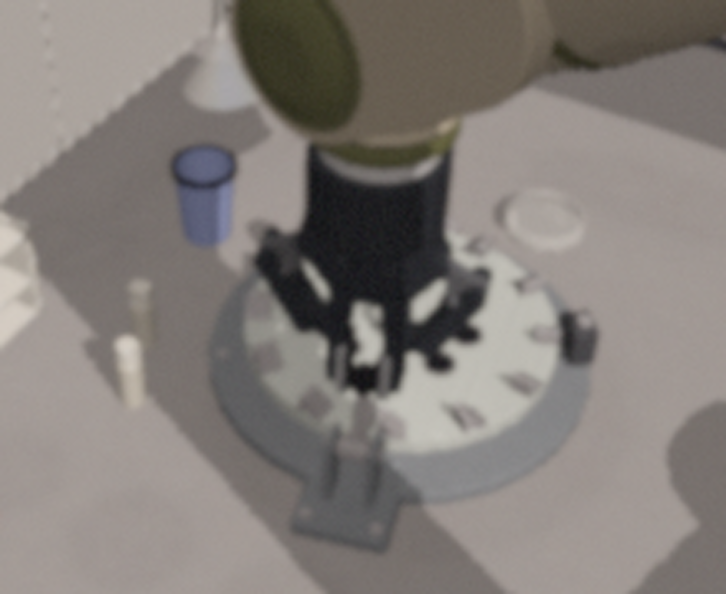

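```bash
python3 -m pendant '[[[1,-0.001,0.0035,0.0015,0],[1,-0.002,0.0071,0.0027,0],[1,-0.004,0.0146,0.004,0],[1,-0.0061,0.0221,0.004,0],[1,-0.0081,0.0295,0.0027,0],[1,-0.0101,0.0366,0,0],[1,-0.0119,0.0432,-0.0039,0],[1,-0.0134,0.0485,-0.0084,0],[1,-0.0134,0.0485,-0.0084,0],[1,-0.0134,0.0485,-0.0084,0]]]'
python3 - <<'E'
from h import *
p,d=vision.capture("scene"); cv2.imwrite("pics/s3.png",cv2.resize(p[100:280,160:380,::-1],None,fx=3.3,fy=3.3,interpolation=cv2.INTER_CUBIC))
E
```

```text
time_s: 3.95
eef_pos: [507.3, 36.6, 74.7]
ee_rot: [0.0, 0.991, 0.135, 0.002]
force: [7.1, 3.6, 3.7]
grip_width: 0.217
```

View pics/s3.png

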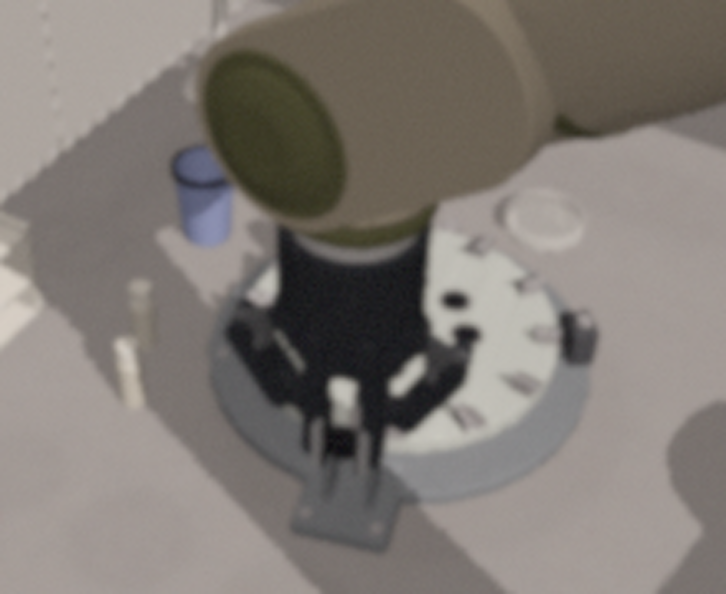

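```bash
python3 -m pendant '[[[0,0,0,0,0],[0,0,0,0,0],[0,0,0,0,0],[0,0,0,0.03,0],[0,0,0,0.076,0],[0,0.012,-0.02,0.076,6],[0,0.028,-0.046,0.076,14],[0,0.045,-0.073,0.076,22],[0,0.062,-0.1,0.076,30],[0,0.079,-0.128,0.076,38],[0,0.096,-0.156,0.076,46],[0,0.1114,-0.183,0.076,54.5],[0,0.1114,-0.183,0.076,54.5],[0,0.1114,-0.183,0.076,54.5],[0,0.1114,-0.183,0.076,54.5]]]'
python3 - <<'E'
from h import *
p,d=vision.capture("scene"); cv2.imwrite("pics/s4.png",cv2.resize(p[100:280,160:380,::-1],None,fx=3.3,fy=3.3,interpolation=cv2.INTER_CUBIC))
p,d=vision.capture("top"); cv2.imwrite("pics/t4.png",cv2.resize(p[120:290,170:390,::-1],None,fx=3.3,fy=3.3,interpolation=cv2.INTER_CUBIC))
E
```

```text
time_s: 5.5
eef_pos: [617.1, -146.1, 149.7]
ee_rot: [-0.0, 0.819, 0.574, -0.0]
force: [0.1, 0.6, 0.0]
grip_width: 0.5
```

View pics/s4.png

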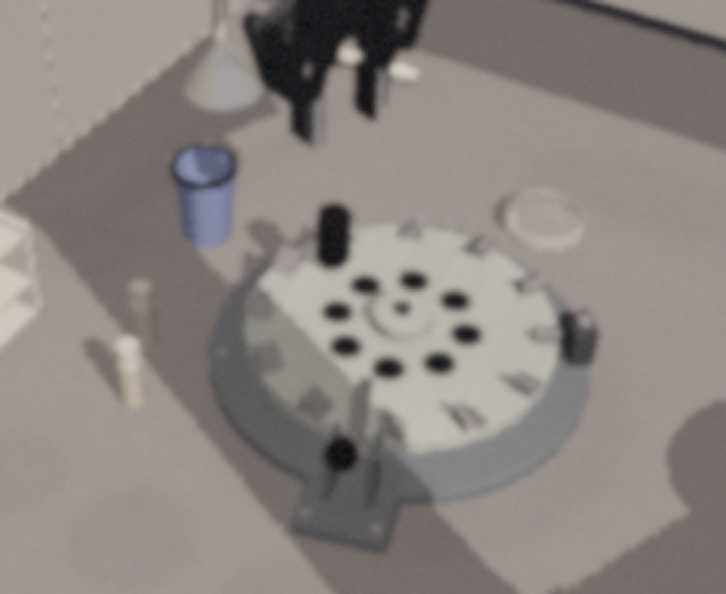

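View pics/t4.png

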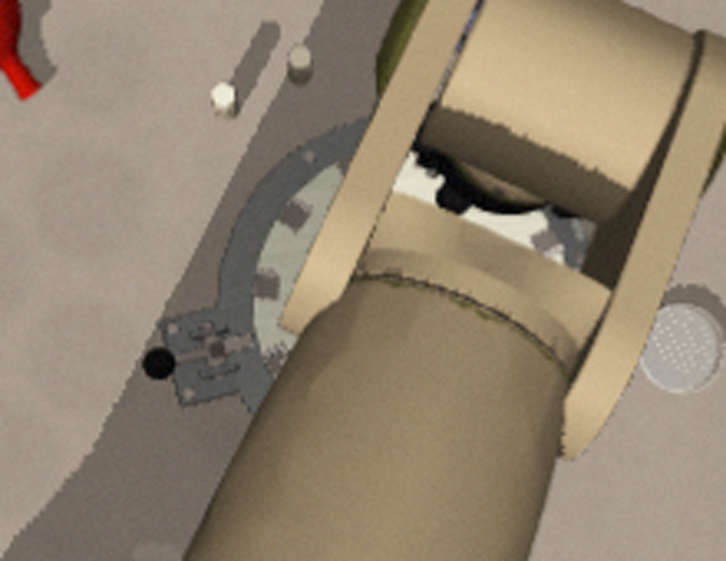

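```bash
python3 -m pendant '[[[0,0,0,-0.025,0],[0,0,0,-0.05,0],[0,0,0,-0.075,0],[0,0,0,-0.098,0],[0.15,0,0,-0.098,0],[0.3,0,0,-0.098,0],[0.3,0,0,-0.098,0],[0.3,0,0,-0.098,0],[0.3,0,0,-0.098,0]]]'
python3 - <<'E'
from h import *
print(monitor.sense()['force'],monitor.sense()['wrist_torque'])
p,d=vision.capture("scene"); cv2.imwrite("pics/s5.png",cv2.resize(p[100:280,160:380,::-1],None,fx=3.3,fy=3.3,interpolation=cv2.INTER_CUBIC))
E
```

```text
time_s: 6.5
eef_pos: [617.8, -147.1, 52.8]
ee_rot: [0.001, 0.819, 0.574, 0.0]
force: [0.2, 0.7, -0.3]
grip_width: 0.352
[ 0.15615845  0.65054962 -0.30986228] [ 0.00153456 -0.01021389  0.01463337]
```

View pics/s5.png

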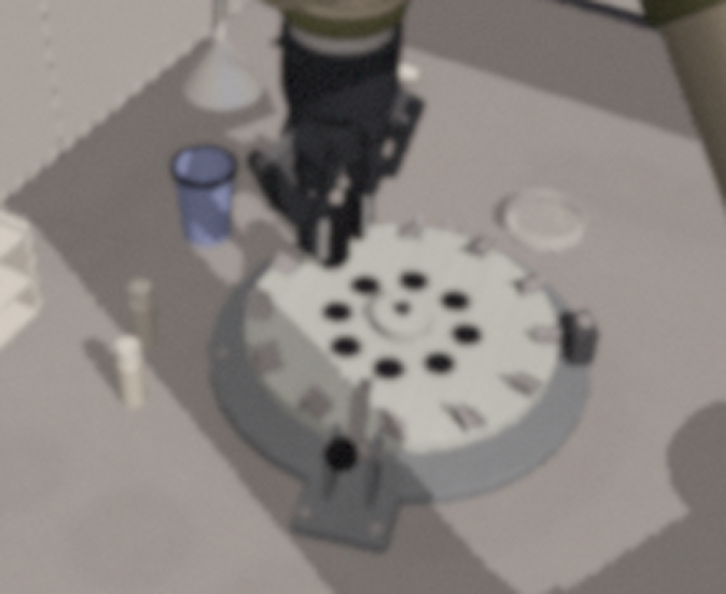

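Run:
```python
import numpy as np
a0=-20; 
for d in range(0,70,3):
    a=np.radians(a0-d); a1=np.radians(a0)
    print(d,((np.cos(a)-np.cos(a1))*.072).round(4),((np.sin(a)-np.sin(a1))*.072).round(4))
```

```text
0 0.0 0.0
3 -0.0014 -0.0035
6 -0.0029 -0.0069
9 -0.0047 -0.0103
12 -0.0066 -0.0135
15 -0.0087 -0.0167
18 -0.0109 -0.0197
21 -0.0133 -0.0226
24 -0.0159 -0.0254
27 -0.0186 -0.028
30 -0.0214 -0.0305
33 -0.0243 -0.0329
36 -0.0274 -0.0351
39 -0.0306 -0.0371
42 -0.0339 -0.0389
45 -0.0372 -0.0406
48 -0.0407 -0.0421
51 -0.0442 -0.0435
54 -0.0478 -0.0446
57 -0.0515 -0.0455
60 -0.0552 -0.0463
63 -0.0589 -0.0468
66 -0.0626 -0.0472
69 -0.0664 -0.0474
```

```bash
python3 -m pendant '[[[0.3,-0.0014,-0.0035,0,-3],[0.3,-0.0029,-0.0069,0,-6],[0.3,-0.0047,-0.0103,0,-9],[0.3,-0.0066,-0.0135,0,-12],[0.3,-0.0087,-0.0167,0,-15],[0.3,-0.0109,-0.0197,0,-18],[0.3,-0.0133,-0.0226,0,-21],[0.3,-0.0159,-0.0254,0,-24],[0.3,-0.0186,-0.028,0,-27],[0.3,-0.0214,-0.0305,0,-30],[0.3,-0.0243,-0.0329,0,-33],[0.3,-0.0274,-0.0351,0,-36],[0.3,-0.0306,-0.0371,0,-39],[0.3,-0.0306,-0.0371,0,-39]]]'
python3 - <<'E'
from h import *
print(monitor.sense()['force'],monitor.sense()['wrist_torque'])
p,d=vision.capture("scene"); cv2.imwrite("pics/s6.png",cv2.resize(p[100:280,160:380,::-1],None,fx=3.3,fy=3.3,interpolation=cv2.INTER_CUBIC))
p,d=vision.capture("top"); cv2.imwrite("pics/t6.png",cv2.resize(p[120:290,170:390,::-1],None,fx=3.3,fy=3.3,interpolation=cv2.INTER_CUBIC))
E
```

```text
time_s: 7.95
eef_pos: [586.8, -184.2, 52.2]
ee_rot: [0.0, 0.964, 0.267, 0.0]
force: [0.2, -0.3, -0.2]
grip_width: 0.35
[ 0.17933309 -0.30721875 -0.17502731] [ 0.00694127 -0.0081257   0.03817885]
```

View pics/s6.png

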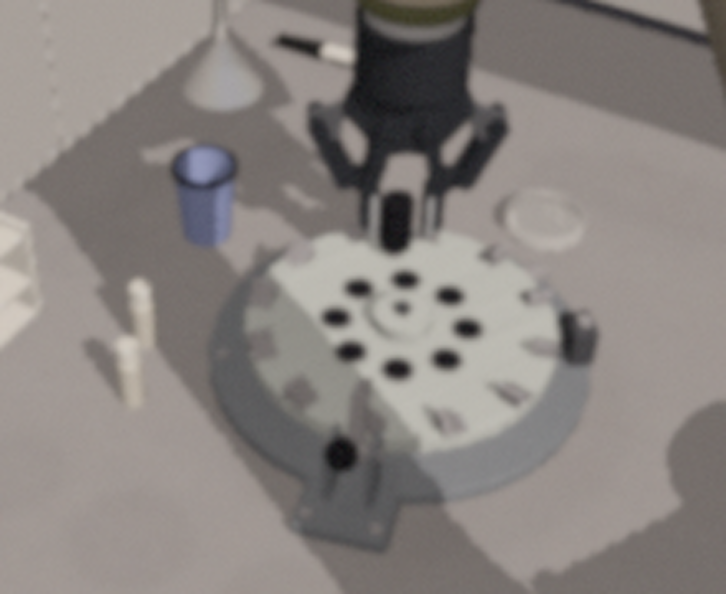

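View pics/t6.png

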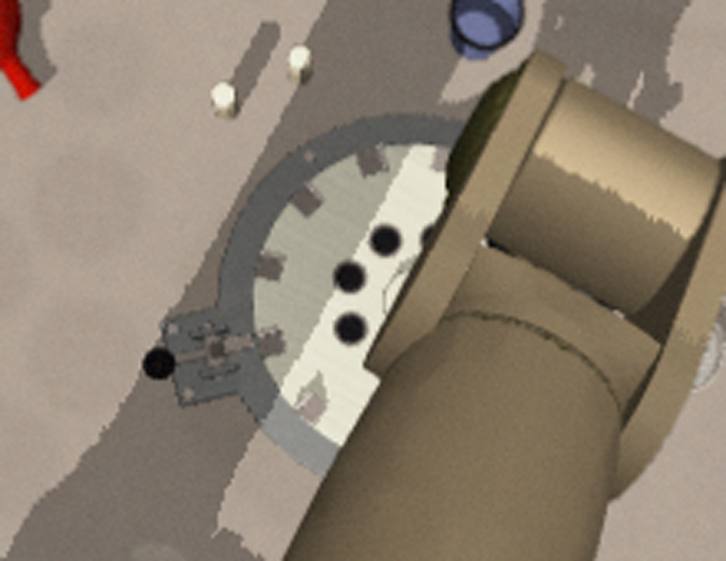

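```bash
cat > f.py <<'E'
from h import *
import sys
s=monitor.sense(); p=s['eef_pos']; v=p[:2]-np.array([549.8,-122.3]); r=np.hypot(*v); u=v/r
t=np.array([u[1],-u[0]])
print("t",round(s['time_s'],2),"r",r.round(2),"az",np.degrees(np.arctan2(u[1],u[0])).round(2),"push",round(float(-s['force'][:2]@t),2),"radial",round(float(s['force'][:2]@u),2),"f",s['force'].round(2),"torq",s['wrist_torque'].round(2),"dq",abs(s['dq']).max().round(3))
E
python3 -m pendant '[[[0.3,-0.0011,-0.0006,0,-1],[0.3,-0.0022,-0.0012,0,-2],[0.3,-0.0033,-0.0018,0,-3],[0.3,-0.0044,-0.0024,0,-4],[0.3,-0.0055,-0.003,0,-5],[0.3,-0.0066,-0.0035,0,-6],[0.3,-0.0078,-0.004,0,-7],[0.3,-0.0089,-0.0045,0,-8],[0.3,-0.0101,-0.005,0,-9]]]'; python3 f.py
```

```text
time_s: 8.95
eef_pos: [576.7, -189.1, 51.9]
ee_rot: [0.0, 0.982, 0.19, 0.0]
force: [2.0, 1.6, 1.6]
grip_width: 0.349
t 8.95 r 72.01 az -68.02 push 2.47 radial -0.74 f [2.02 1.61 1.57] torq [ 0.29 -0.35  0.02] dq 0.154
```

```bash
python3 -m pendant '[[[0.3,-0.0006,-0.0002,0,-0.5],[0.3,-0.0012,-0.0005,0,-1],[0.3,-0.0017,-0.0007,0,-1.5],[0.3,-0.0023,-0.0009,0,-2]]]' >/dev/null; python3 f.py
python3 -m pendant '[[[0.3,-0.0006,-0.0002,0,-0.5],[0.3,-0.0012,-0.0004,0,-1],[0.3,-0.0018,-0.0006,0,-1.5],[0.3,-0.0024,-0.0008,0,-2]]]' >/dev/null; python3 f.py
```

```text
t 9.35 r 72.01 az -69.94 push 2.41 radial -0.25 f [2.18 1.06 0.97] torq [ 0.23 -0.35 -0.01] dq 0.079
t 9.75 r 71.99 az -71.99 push 1.83 radial -2.01 f [1.12 2.48 1.64] torq [ 0.27 -0.28  0.07] dq 0.08
```

```bash
python3 -m pendant '[[[0.3,-0.0006,-0.0002,0,-0.5],[0.3,-0.0012,-0.0004,0,-1],[0.3,-0.0018,-0.0006,0,-1.5]]]' >/dev/null; python3 f.py
```

```text
t 10.05 r 71.99 az -73.51 push 3.29 radial -1.42 f [2.75 2.3  1.23] torq [ 0.25 -0.33  0.04] dq 0.081
```

```bash
python3 -m pendant '[[[0.3,-0.0006,-0.0002,0,-0.5],[0.3,-0.0012,-0.0004,0,-1],[0.3,-0.0018,-0.0005,0,-1.5]]]' >/dev/null; python3 f.py
```

```text
t 10.35 r 72.01 az -75.01 push 2.11 radial -1.5 f [1.65 1.99 0.47] torq [ 0.26 -0.28  0.  ] dq 0.079
```

```bash
python3 -m pendant '[[[0.3,-0.0006,-0.0002,0,-0.5],[0.3,-0.0012,-0.0003,0,-1]]]' >/dev/null; python3 f.py
```

```text
t 10.55 r 71.99 az -75.99 push 1.89 radial -1.27 f [1.52 1.69 0.35] torq [ 0.32 -0.31  0.06] dq 0.084
```

```bash
python3 -m pendant '[[[0.3,-0.0006,-0.0001,0,-0.5],[0.3,-0.0012,-0.0003,0,-1]]]' >/dev/null; python3 f.py
```

```text
t 10.75 r 71.97 az -76.98 push 2.25 radial -1.3 f [1.9  1.77 0.42] torq [ 0.36 -0.33 -0.01] dq 0.078
```

```bash
python3 -m pendant '[[[0.3,-0.0006,-0.0001,0,-0.5],[0.3,-0.0012,-0.0003,0,-1]]]' >/dev/null; python3 f.py
```

```text
t 10.95 r 72.0 az -77.96 push 2.3 radial -1.9 f [1.86 2.34 0.32] torq [ 0.34 -0.33 -0.04] dq 0.079
```

```bash
python3 -m pendant '[[[0.3,-0.0006,-0.0001,0,-0.5],[0.3,-0.0012,-0.0003,0,-1]]]' >/dev/null; python3 f.py
```

```text
t 11.15 r 72.06 az -78.95 push 2.94 radial -1.61 f [2.58 2.14 0.31] torq [ 0.35 -0.36  0.01] dq 0.08
```

Run:
```python
from h import *
p,d=vision.capture("scene"); cv2.imwrite("pics/s7.png",cv2.resize(p[130:280,200:360,::-1],None,fx=4.5,fy=4,interpolation=cv2.INTER_CUBIC))
```

```text
(no output)
```

View pics/s7.png

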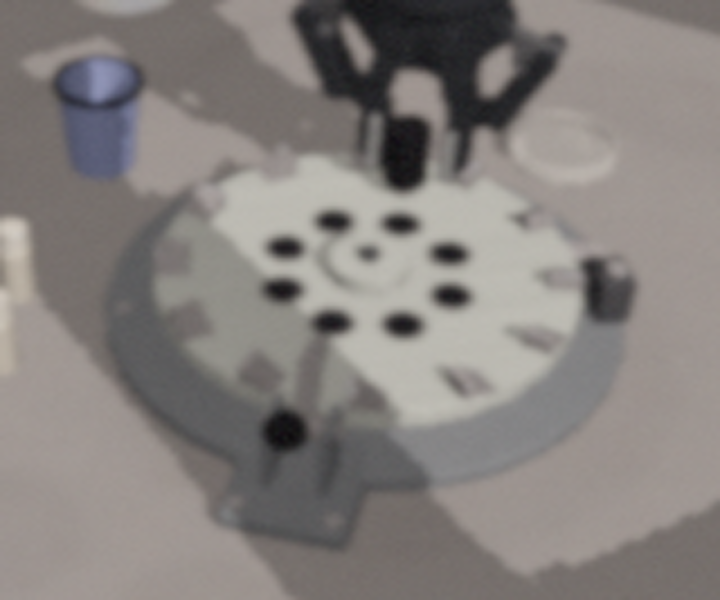

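```bash
python3 -m pendant '[[[0.3,-0.0006,-0.0001,0,-0.5],[0.3,-0.0012,-0.0002,0,-1]]]' >/dev/null; python3 f.py
```

```text
t 11.4 r 72.07 az -79.88 push 2.58 radial -2.17 f [2.16 2.59 0.31] torq [ 0.27 -0.37 -0.01] dq 0.081
```

```bash
python3 -m pendant '[[[0.3,-0.0006,-0.0001,0,-0.5],[0.3,-0.0012,-0.0002,0,-1]]]' >/dev/null; python3 f.py
```

```text
t 11.6 r 72.02 az -80.74 push 4.75 radial -2.91 f [ 4.22  3.64 -1.98] torq [ 0.4  -0.65 -0.  ] dq 0.08
```

```bash
python3 -m pendant '[[[0.3,-0.0005,-0.0001,0,-0.4],[0.3,-0.0005,-0.0001,0,-0.4]]]' >/dev/null; python3 f.py
```

```text
t 11.8 r 71.99 az -80.98 push 5.5 radial -2.18 f [ 5.09  3.01 -1.79] torq [ 0.48 -0.7   0.02] dq 0.003
```

```bash
python3 -m pendant '[[[0.3,-0.0005,-0.0001,0,-0.4],[0.3,-0.0005,-0.0001,0,-0.4]]]' >/dev/null; python3 f.py
```

```text
t 12.0 r 71.93 az -81.2 push 6.28 radial -2.68 f [ 5.8   3.61 -2.39] torq [ 0.54 -0.9  -0.02] dq 0.005
```

```bash
python3 -m pendant '[[[0.3,-0.0005,-0.0001,0,-0.4],[0.3,-0.001,-0.0002,0,-0.8],[0.3,-0.001,-0.0002,0,-0.8]]]' >/dev/null; python3 f.py
```

```text
t 12.3 r 71.84 az -81.65 push 10.13 radial -3.23 f [ 9.55  4.67 -4.43] torq [ 0.72 -1.32  0.01] dq 0.006
```

```bash
python3 -m pendant '[[[0.3,-0.0005,-0.0001,0,-0.4],[0.3,-0.001,-0.0002,0,-0.8],[0.3,-0.001,-0.0002,0,-0.8]]]' >/dev/null; python3 f.py
```

```text
t 12.6 r 71.75 az -82.12 push 12.58 radial -4.91 f [11.79  6.59 -5.48] torq [ 0.9  -1.69  0.02] dq 0.004
```

```bash
python3 -m pendant '[[[0.3,-0.0005,-0.0001,0,-0.4],[0.3,-0.0005,-0.0001,0,-0.4],[0.3,-0.0005,-0.0001,0,-0.4],[0.3,-0.0005,-0.0001,0,-0.4],[0.3,-0.0005,-0.0001,0,-0.4],[0.3,-0.0005,-0.0001,0,-0.4],[0.3,-0.0005,-0.0001,0,-0.4]]]' >/dev/null; python3 f.py;  python3 - <<'E'
from h import *
p,d=vision.capture("scene"); cv2.imwrite("pics/s8.png",cv2.resize(p[130:280,200:360,::-1],None,fx=4.5,fy=4,interpolation=cv2.INTER_CUBIC))
E
```

```text
t 13.3 r 71.73 az -82.34 push 13.31 radial -3.91 f [12.67  5.65 -5.89] torq [ 1.01 -1.88  0.06] dq 0.002
```

View pics/s8.png

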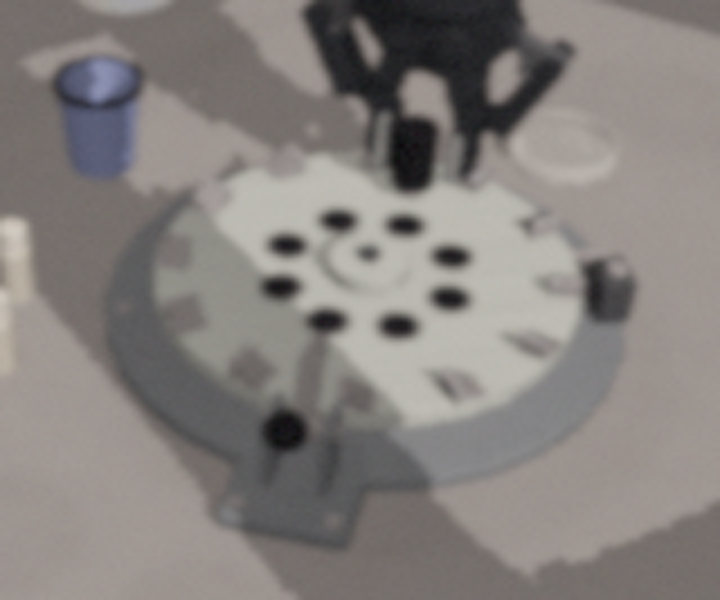

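```bash
python3 -m pendant '[[[0.3,0.0008,0.0001,0,0],[0.3,0.0016,0.0003,0,0],[0.25,0.0024,0.0004,0,0],[0.2,0.003,0.0005,0,0],[0.1,0.003,0.0005,0,0],[0,0.003,0.0005,0,0],[0,0.003,0.0005,0,0],[0,0.003,0.0005,0,0]]]'; python3 f.py;  python3 - <<'E'
from h import *
p,d=vision.capture("scene"); cv2.imwrite("pics/s9.png",cv2.resize(p[130:280,200:360,::-1],None,fx=4.5,fy=4,interpolation=cv2.INTER_CUBIC))
E
```

```text
time_s: 14.15
eef_pos: [560.7, -193.7, 51.9]
ee_rot: [0.0, 0.999, 0.054, -0.0]
force: [-0.6, -0.5, 0.4]
grip_width: 0.498
t 14.15 r 72.25 az -81.29 push -0.66 radial 0.42 f [-0.59 -0.51  0.39] torq [-0.03 -0.03 -0.03] dq 0.003
```

View pics/s9.png

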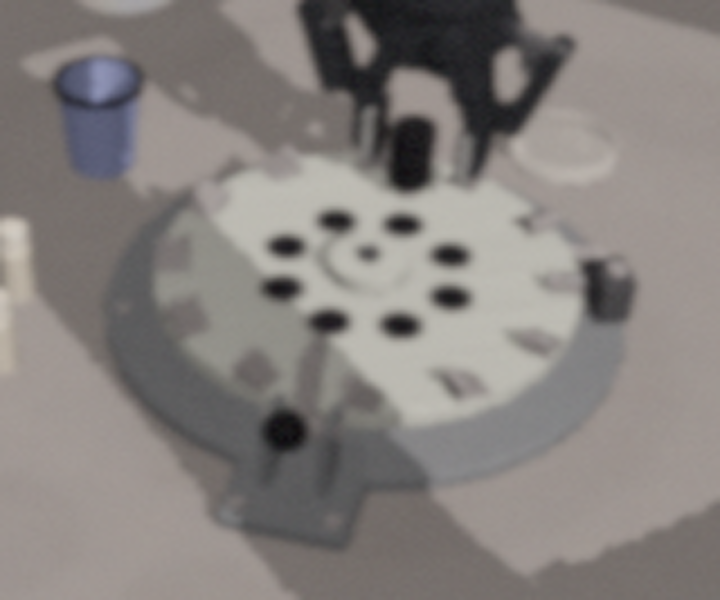

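```bash
python3 -m pendant '[[[0,0,0,0.03,0],[0,0,0,0.065,0],[0,0,0,0.098,0],[0,-0.008,0.035,0.098,3],[0,-0.018,0.075,0.098,6],[0,-0.028,0.115,0.098,9],[0,-0.037,0.155,0.098,9.2],[0,-0.046,0.195,0.098,9.2],[0,-0.053,0.223,0.098,9.2],[0,-0.055,0.2314,0.098,9.2],[0,-0.055,0.2314,0.098,9.2],[0,-0.055,0.2314,0.098,9.2],[0,-0.055,0.2314,0.06,9.2],[0,-0.055,0.2314,0.021,9.2],[0,-0.055,0.2314,0.021,9.2],[0,-0.055,0.2314,0.021,9.2],[0,-0.055,0.2314,0.021,9.2]]]';  python3 - <<'E'
from h import *
p,d=vision.capture("scene"); cv2.imwrite("pics/s10.png",cv2.resize(p[130:280,200:360,::-1],None,fx=4.5,fy=4,interpolation=cv2.INTER_CUBIC))
E
```

```text
time_s: 15.9
eef_pos: [507.1, 37.1, 74.8]
ee_rot: [0.0, 0.991, 0.134, 0.002]
force: [0.4, -0.3, 0.0]
grip_width: 0.498
```

View pics/s10.png

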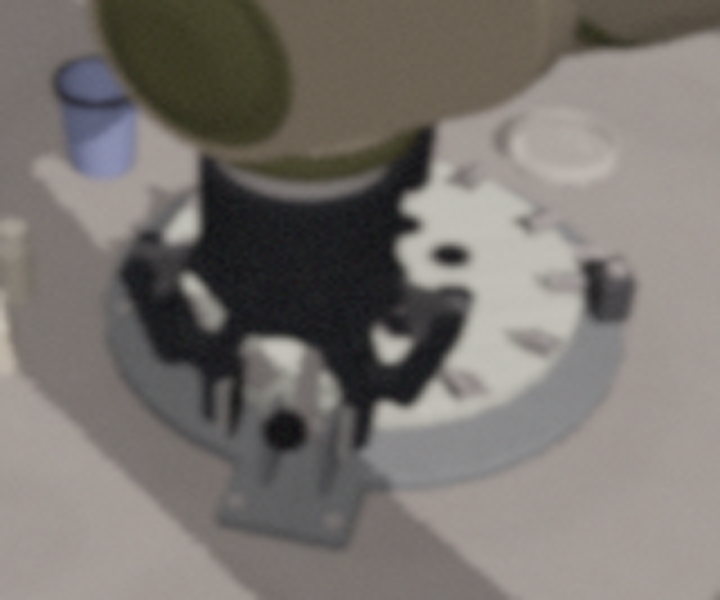

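```bash
python3 -m pendant '[[[0.3,0,0,0,0],[1,0,0,0,0],[1,0,0,0,0],[1,0,0,0,0],[1,0,0,0,0],[1,0.0009,-0.0033,0.003,0],[1,0.0019,-0.0068,0.0062,0],[1,0.0037,-0.0134,0.0101,0],[1,0.0057,-0.0205,0.0128,0],[1,0.0077,-0.028,0.0141,0],[1,0.01,-0.0362,0.0141,0],[1,0.01,-0.0362,0.0141,0],[1,0.01,-0.0362,0.0141,0]]]' 20;  python3 - <<'E'
from h import *
p,d=vision.capture("scene"); cv2.imwrite("pics/s11.png",cv2.resize(p[130:280,200:360,::-1],None,fx=4.5,fy=4,interpolation=cv2.INTER_CUBIC))
E
```

```text
time_s: 17.25
eef_pos: [516.9, 1.4, 87.6]
ee_rot: [0.0, 0.991, 0.134, 0.001]
force: [5.0, 1.9, 1.5]
grip_width: 0.213
```

View pics/s11.png

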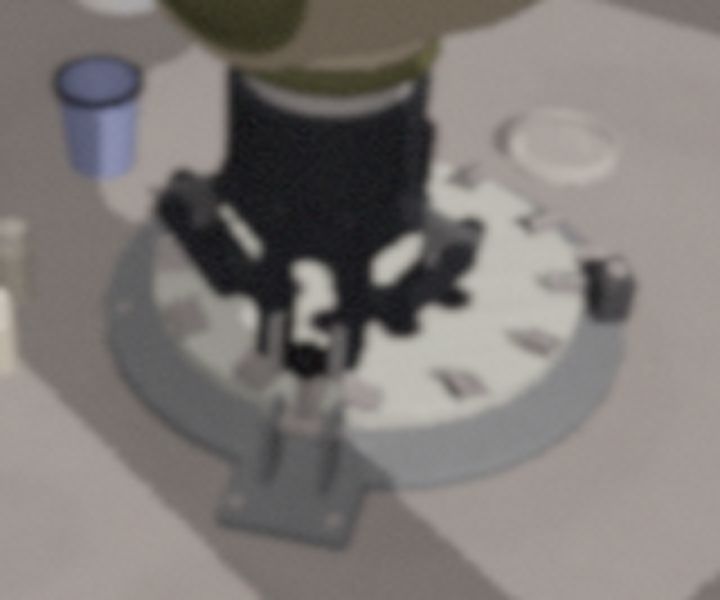

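```bash
python3 -m pendant '[[[0.5,0,0,0,0],[0,0,0,0,0],[0,0,0,0,0],[0,0,0,0,0],[0,0,0,0,0],[0,0,0,0.03,0],[0,0,0,0.07,0],[0,-0.03,0.03,0.11,0],[0,-0.06,0.06,0.13,0],[0,-0.1,0.1,0.13,0],[0,-0.14,0.14,0.13,0],[0,-0.17,0.17,0.13,0],[0,-0.2,0.2,0.13,0],[0,-0.2,0.2,0.13,0],[0,-0.2,0.2,0.13,0],[0,-0.2,0.2,0.13,0]]]';  python3 - <<'E'
from h import *
p,d=vision.capture("scene"); cv2.imwrite("pics/s12.png",cv2.resize(p[130:280,200:360,::-1],None,fx=4.5,fy=4,interpolation=cv2.INTER_CUBIC))
p,d=vision.capture("top"); cv2.imwrite("pics/t12.png",cv2.resize(p[140:285,205:375,::-1],None,fx=4.4,fy=4,interpolation=cv2.INTER_CUBIC))
E
```

```text
time_s: 18.9
eef_pos: [316.5, 201.1, 217.0]
ee_rot: [0.0, 0.991, 0.134, 0.0]
force: [-0.2, 0.1, -1.2]
grip_width: 0.496
```

View pics/s12.png

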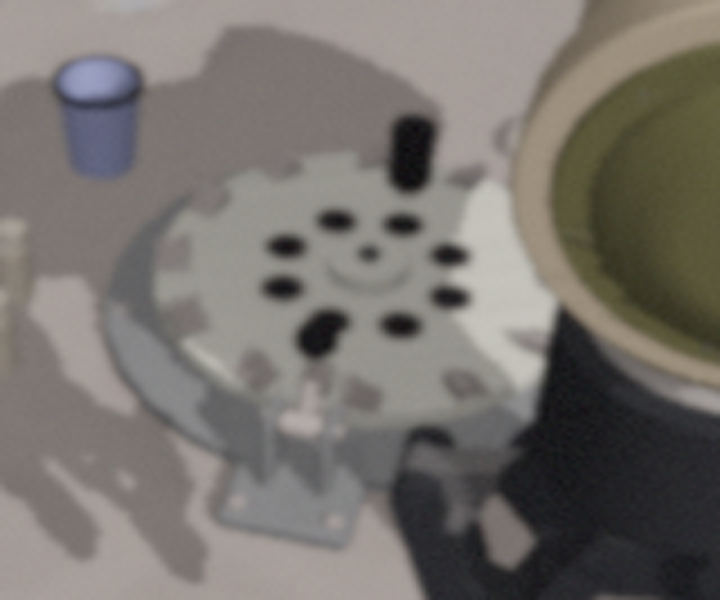

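View pics/t12.png

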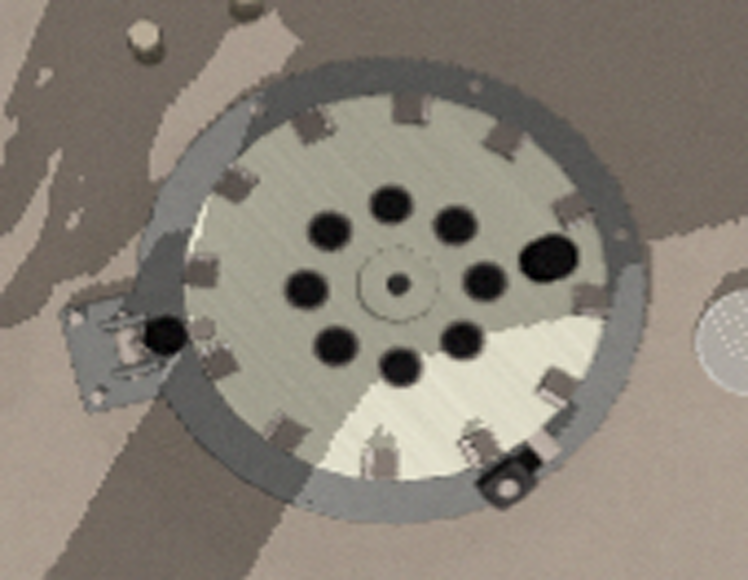

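```bash
python3 -c "
from rig import order; print(order.finish_job())"
```

```text
the job is handed in; nothing more can be done
None
```

The carousel is homed and I handed the job in at about 19 s on the robot's clock. No verdict was reported.

- **Pawl up:** I gripped the lever ball lightly, carried it outward along its arc and let go. The pictures showed it staying up.
- **Pressing on the stop:** I turned the wheel clockwise by the knob, feeling about 2–3 N of drag. The push began to rise when the tool was at about –80.7° around the axis. I raised it to about 13.3 N at the knob, which I work out to be 6–7 N on the buffer, and held that for 0.7 s. I then eased off until the tool force read about zero, with both fingers clear of the knob.
- **Pawl down:** I carried the lever back past its tipping point and let the pawl drop by its own weight.

**Last checks:**
- In the final pictures the lever ball is back at its starting pixel, and the pawl's nose sits between two teeth. The lug is against the buffer and the knob is where it was released.
- The cup, both vials and the dish appear unmoved, judged by eye from the pictures.
- The arm is well clear and touches nothing.
- I could not measure the remaining force of the lug on the buffer. I inferred it from the drag, at about 2 N.
- No check disagreed, apart from steady position offsets of 1–2 mm.

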